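# Hang the job tag on the rail with the S-hook

### The arm

A 6-joint arm with a two-finger parallel gripper is mounted at the origin on the work surface. World frame = base frame: x ahead of the robot, y to its left, z up, the work surface at z = 0. Lengths are in m, angles in rad, forces in N, time in s.
With the tool pointing down it reaches from about 0.35 to 0.775 m from the base axis. Payload 5.5 kg.
Tool frame: the origin (TCP) lies at the very end of the fingers, on their centre line; the grasp point (between the pads) lies 19 mm behind it (grip_point_offset is the distance from the TCP to the grasp point, in m); z points along the fingers, y is the direction in which the jaws open and shut (so a half turn about z gives the same grasp; the last joint's range is limited). The gripper opens to 85 mm and grips with 20 to 120 N. Pads are 22 mm wide; open, the fingers measure 114 mm over their backs; the gripper's body (76 mm by 85 mm) begins 54 mm behind the grasp point. The pads swing forward as they close: fully open they stand 13 mm farther back than shut.
Start: joints at [-0.14, 0.313, 0.046, 1.304, 0, 1.431], TCP at [0.575, -0, 0.231] pointing down, gripper open.
Joint ranges: [-2.76, 2.76], [-0.86, 1.69], [-1.03, 1.26], [-2.2, 2.34], [-1.47, 1.5], [-3.14, 3.14]. Speed limits (rad/s): [2.57, 2.57, 3.14, 3.14, 3.14, 3.14].

### API

Orientations are given as a unit quaternion [w, x, y, z].
In Python, from workcell import * gives the robot as it stands.
- The arm moves only by the shell command python3 -m crank 'ROWS' [OPENING] [FORCE]. ROWS is a JSON object of lists of equal length, an entry for each row: "travel": the shift along the tool's x, y, z in units of 40 mm (1.0 is 40 mm), a list of three; "turn": the turn about the tool's z in rad. In form: {"travel": [[x, y, z], ...], "turn": [turn, ...]}. A call has 1 to 5 rows; each row is the pose to reach, as a shift and turn from the pose commanded when the call began, along the tool's axes at that moment; what a row does not reach only later rows make up. A row lasts 1/12 s, in which the tool goes at most 41.7 mm and 7.16 degrees, less where a joint would pass 70% of its speed; a pose out of reach is approached as far as the arm can. A call with a gripper value outside its range is refused whole. OPENING is the finger opening in mm, from 0 to 85.4, set as the call begins (- or left out, the last holds). The fingers move at their own pace and stop on an object; FORCE is the grip in N (left out, the last holds). Time passes only in rows, so rows that repeat a pose let the fingers close. It gives the time, the measured TCP pose, the force and the opening at its end, in the units of the state.
- get_state(): the state, without advancing time (a new reading comes with each control period).
- read_camera(name): name is "scene" or "side" or "wrist"; returns a dict with "image" (384x512x3 uint8, red, green, blue), "K" (3x3 intrinsics, pixels), "R" (3x3) and "t" (3): a world point X has camera coordinates R X + t. Camera axes: x right, y down, z forward; pixel columns grow to the right and rows downward; lengths in m; the calibration is good to about 2 mm. A picture is of the moment at which its call begins. There is no depth.
- hand_in(): hands the job in, once; it reports no verdict.
The state is a dict: "clock": time; "joint_pos": joint angles; "qvel": joint speeds; "tau": joint torques, N m; "tcp_pos": TCP position; "orientation": TCP orientation; "wrist_force": force on the tool from outside, world axes, zero at the start; "ft_torque": the same for the moment, N m; "finger_gap": finger opening in m.
Only numpy, scipy, OpenCV 4.12 (cv2) and the standard library are available. Lean on these libraries where they do the work, as an engineer would, in place of code of your own. Each camera call takes 0.05 s, during which the arm holds its last target. There are 200 camera calls.

### The job

Take the S-hook off the rail by its black sleeve, pass its lower bend through the small hole in the sliding tab of the metal tag plate standing in the wooden block, and lift the plate out on the hook without touching the plate with the fingers. Then hang the hook, with the plate on it, back on the rail's bar: let the bar take its weight gently before you let go, and leave it hanging still. Never press the hook hard against the plate or the bar, and leave the jar, the screwdriver and the small carton where they are.

Things in the scene. Friction and masses are not known exactly. Their poses are not given: they have to be found in the camera images.
- shook: S-hook of 6 mm round steel bar in its own x-z plane, 80 g. Origin on its straight shank (along z), in the black grip sleeve: 14 (x) by 12 (y) by 34 (z) mm, from z = -20 to 14; grip it across its 12 mm (y). At the start it hangs upright on the bar, x pointing away from the robot, shank on the robot's side. Shank at x = 0 from z = -22 to 20 mm. More at crook, bend, tip.
- crook (a point): On the S-hook at (22, 0, 34.75) mm: where the bar's axis runs when it hangs seated. Hook's axes. The upper crook is a half circle (wire centre) of radius 22 mm about (22, 20) in x, z, top at z = 42, from the shank over to x = 44, ending at the upper tip (44, 12). A bar enters it from the +x side, under the upper tip, over the lower part (z = -37 and down).
- bend (a point): On the S-hook at (23, 0, -66.5) mm: wire centre at the lowest point of the lower bend, where the plate shall hang. Hook's axes. Lower wire centre line in (x, z) mm: end of shank (0, -22), (36, -40), (41, -50), (37, -60), (30, -65), (23, -66.5), (16, -64), end of lower tip (7, -57).
- tip (a point): On the S-hook at (7, 0, -57) mm: centre of the round end (radius 3 mm) of the lower tip. Hook's axes. The tip points to -x, back towards the robot, slanting up by 38 degrees, so it enters the plate's hole from the far side of the plate.
- tag: The tag plate, blank paper label on each face: 70 mm wide (y), 65 mm tall, 3 mm thick (x), 84 to 168 g in all; origin at the middle of its lower edge, x square to its face, away from the robot. On its upper edge a 46 mm wide, 3 mm thick hanger tab carries the hole, its centre 78 mm above the plate's lower edge. It stands in the block's slot with a millimetre or so of play and leans by up to 3 degrees when pushed.
- block: Fixed wooden block 70 (x) by 112 (y) by 35 (z) mm; origin under its centre; its slot, 4 mm (x) by 71.5 mm (y) and 25 mm deep, stands open upwards over its middle. The hole in the plate's tab is 9 mm wide (y) by 13 mm tall (z), with 5.5 mm of metal over it (top of the tab 90 mm above the plate's lower edge). The tab is a stiff sliding fit along y and may have been left up to 10 mm to either side of the plate's middle: look or feel for the hole.
- rail: Fixed rail: a straight steel bar of 8 mm diameter along its own y, axis 250 mm above the bench, 450 mm between two 14 mm posts; origin on the bench below the bar's middle, x pointing away from the robot.
- jar: Bystander: glass jar with a steel lid, 48 mm diameter, 65 mm tall, origin under its centre.
- driver: Bystander: screwdriver lying on the bench, origin under its middle, along its x.
- carton: Bystander: small carton 70 by 100 by 45 mm, origin under its centre.

How it is judged:
By the outcome, as a careful person would: the job done as asked, in the order asked, and still so for the second after the job is handed in, with the robot touching nothing.
It also fails if it takes over 72 s, if anything falls off the work surface, if the arm or the gripper's body presses on something with over 40 N, if the wrist force passes 120 N, or if a joint passes its speed limit or range.

## Working session

There is one attempt and no reset: what is moved stays moved. The work goes in short steps, Python scripts to look and compute and a shell command to move; the robot and the scene stay as the last step left them, time stands still between calls to the robot, and variables do not carry over. Pictures are saved under pics/ and viewed, about 8 in all and at most 12, crops included, and the job is handed in when it is done.

```bash
mkdir -p pics; ls
python3 - <<'E'
from workcell import *
import cv2, numpy as np
s=get_state(); print({k:np.round(v,4).tolist() for k,v in s.items()})
for n in ("scene","side","wrist"):
    c=read_camera(n); cv2.imwrite(f"pics/{n}0.png",c["image"][:,:,::-1]); np.savez(f"pics/{n}0.npz",**c)
    print(n,np.round(c["K"],1).tolist(),np.round(-c["R"].T@c["t"],3),np.round(c["R"],3).tolist())
a=[cv2.imread(f"pics/{n}0.png") for n in("scene","side")]
cv2.imwrite("pics/scene0b.png",cv2.resize(a[0],(800,600),interpolation=cv2.INTER_CUBIC))
cv2.imwrite("pics/side0b.png",cv2.resize(a[1],(800,600),interpolation=cv2.INTER_CUBIC))
E
```

```text
pics
{'clock': 0.0, 'joint_pos': [-0.1396, 0.314, 0.045, 1.3036, -0.0, 1.4312], 'qvel': [-0.002, 0.0012, 0.0008, -0.0012, 0.0005, -0.0006], 'tau': [-0.0029, -48.0629, 29.8531, 0.0195, -0.0004, -0.0], 'tcp_pos': [0.5745, 0.0, 0.2304], 'orientation': [-0.0007, 0.7071, 0.7071, -0.0006], 'wrist_force': [-0.4142, -0.253, -0.1275], 'ft_torque': [-0.037, 0.028, 0.0209], 'finger_gap': 0.0854}
scene [[385.8, 0.0, 253.9], [0.0, 385.8, 186.2], [0.0, 0.0, 1.0]] [0.986 0.395 0.96 ] [[-0.62, 0.785, 0.013], [0.642, 0.517, -0.566], [-0.451, -0.342, -0.824]]
side [[361.5, 0.0, 255.5], [0.0, 361.5, 189.2], [0.0, 0.0, 1.0]] [ 0.335 -0.622  0.579] [[0.963, -0.268, 0.02], [-0.119, -0.491, -0.863], [0.241, 0.829, -0.505]]
wrist [[283.0, 0.0, 256.0], [0.0, 283.0, 191.8], [0.0, 0.0, 1.0]] [0.575 0.07  0.374] [[1.0, -0.0, -0.002], [0.0, -0.961, 0.278], [-0.002, -0.278, -0.961]]
```

View pics/scene0b.png

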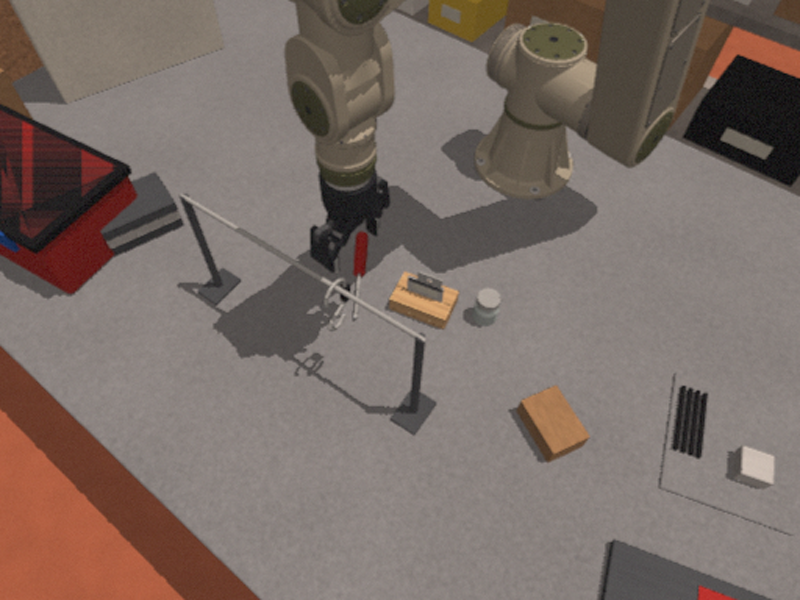

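View pics/side0b.png

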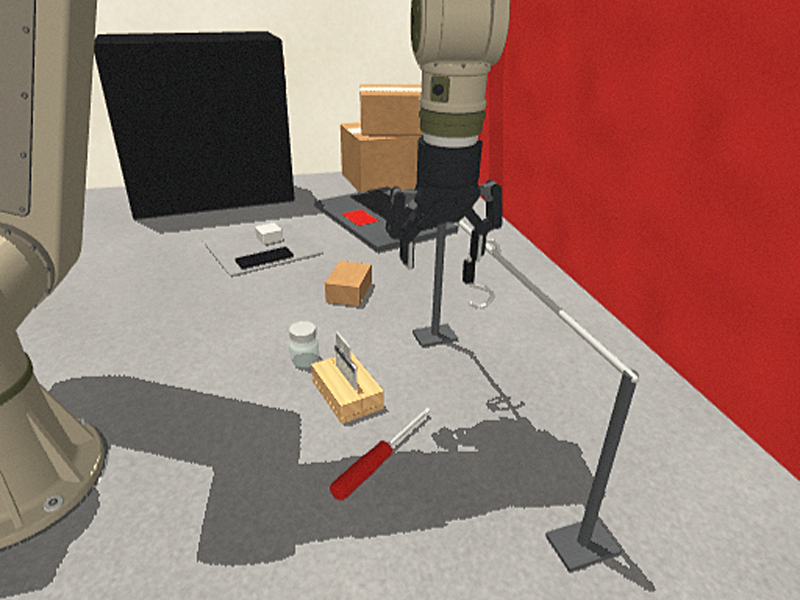

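The scene view shows the bar from (185,197) to (423,337), the hook around (338,290), the block at (425,298), the jar, screwdriver and carton. The side view shows the bar from about (460,222) to (632,377), the sleeve at (469,271), and the plate in the block at (345,365).

```bash
cat > h.py <<'E'
import numpy as np, cv2
from workcell import *
def ray(c,u,v):
    d=c["R"].T@(np.linalg.inv(c["K"])@[u,v,1.]); return -c["R"].T@c["t"], d/np.linalg.norm(d)
def plane(c,u,v,z):
    o,d=ray(c,u,v); return o+d*(z-o[2])/d[2]
def two(c1,p1,c2,p2):
    o1,d1=ray(c1,*p1);o2,d2=ray(c2,*p2)
    s=np.linalg.lstsq(np.c_[d1,-d2],o2-o1,rcond=None)[0]
    a,b=o1+s[0]*d1,o2+s[1]*d2; return (a+b)/2,np.linalg.norm(a-b)
def proj(c,X):
    p=c["K"]@(c["R"]@np.asarray(X)+c["t"]); return p[:2]/p[2]
def load(n): return dict(np.load(f"pics/{n}.npz"))
def snap(n,name):
    c=read_camera(n); np.savez(f"pics/{name}.npz",**c); return c
def crop(c,box,name,k):
    x0,y0,x1,y1=box; im=c["image"][y0:y1,x0:x1,::-1]
    cv2.imwrite(f"pics/{name}.png",cv2.resize(im,None,fx=k,fy=k,interpolation=cv2.INTER_CUBIC))
E
python3 - <<'E'
from h import *
sc,si,w=load("scene0"),load("side0"),load("wrist0")
k=.64
for p in ((185,197),(423,337)): print("bar scene",plane(sc,p[0]*k,p[1]*k,.25))
for p in ((632,377),(560,312)): print("bar side",plane(si,p[0]*k,p[1]*k,.25))
# wood mask
for n,c in(("sc",sc),("si",si)):
    hsv=cv2.cvtColor(c["image"],cv2.COLOR_RGB2HSV)
    m=cv2.inRange(hsv,(12,70,90),(28,255,255))
    cs=[x for x in cv2.findContours(m,0,2)[0] if cv2.contourArea(x)>150]
    for x in cs: print(n,cv2.boundingRect(x),cv2.contourArea(x), np.round(plane(c,*x.reshape(-1,2).mean(0),.02),3))
# montage: wrist | scene crop | side crops
A=cv2.resize(w["image"],(400,300))
B=cv2.resize(sc["image"][160:220,190:310],(400,200),interpolation=cv2.INTER_CUBIC)
Bk=cv2.resize(sc["image"][165:225,235:315],(400,300),interpolation=cv2.INTER_CUBIC)
C=cv2.resize(si["image"][130:205,270:370],(400,300),interpolation=cv2.INTER_CUBIC)
D=cv2.resize(si["image"][200:275,180:280],(400,300),interpolation=cv2.INTER_CUBIC)
cv2.imwrite("pics/m0.png",np.vstack([np.hstack([A,Bk]),np.hstack([C,D])])[:,:,::-1])
E
```

```text
bar scene [ 0.66570072 -0.27479693  0.25      ]
bar scene [0.63392813 0.17478684 0.25      ]
bar side [ 0.66353702 -0.28001777  0.25      ]
bar side [ 0.65582768 -0.15997605  0.25      ]
sc (333, 247, 44, 49) 1051.0 [0.518 0.371 0.02 ]
sc (249, 174, 45, 37) 727.5 [0.454 0.055 0.02 ]
sc (335, 11, 43, 27) 629.5 [-0.448 -0.17   0.02 ]
sc (437, 10, 29, 45) 257.0 [-0.633  0.147  0.02 ]
sc (274, 0, 55, 27) 965.5 [-0.371 -0.378  0.02 ]
sc (0, 0, 28, 76) 988.0 [ 0.515 -1.183  0.02 ]
si (199, 225, 47, 46) 1114.5 [0.449 0.044 0.02 ]
si (208, 167, 30, 29) 645.5 [0.521 0.367 0.02 ]
si (218, 58, 53, 65) 2717.5 [0.848 1.285 0.02 ]
```

View pics/m0.png

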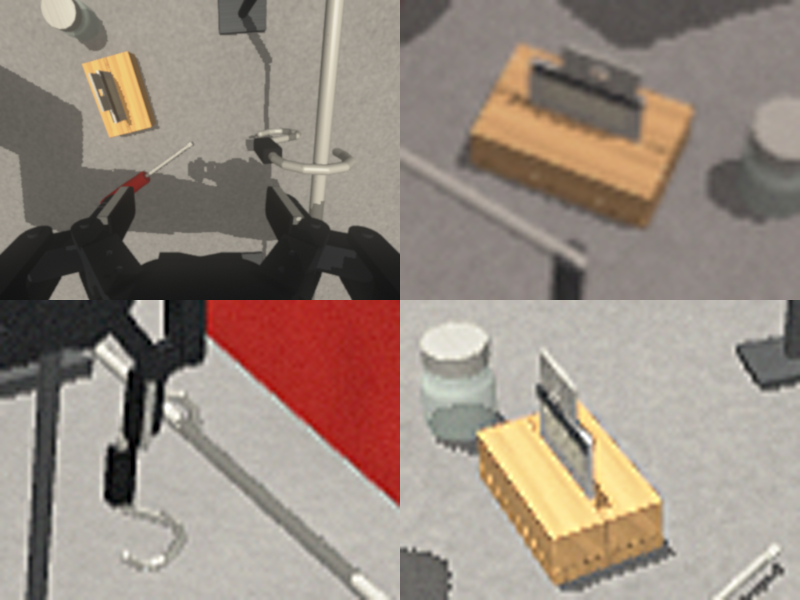

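The montage shows the sleeve seen from above in the wrist view at (264,150), with the crook crossing the bar at (320,168). The block's corners are at (83,62), (128,52), (155,128) and (108,136), so the block is yawed about 18°. The tab hole can be seen in the scene crop.

```bash
python3 - <<'E'
from h import *
sc,si,w=load("scene0"),load("side0"),load("wrist0")
q=1.28
print("crook",plane(w,320*q,168*q,.257),plane(w,352*q,158*q,.23))
print("sleeve wrist", plane(w,264*q,150*q,.22))
print("sleeve side", plane(si,270+119/4,130+175/4,.212), two(w,(264*q,150*q),si,(299.7,173.7)))
for p in((83,62),(128,52),(155,128),(108,136)): print("blk",plane(w,p[0]*q,p[1]*q,.035))
for p in((520,45),(693,105),(645,200),(472,133)):print("blk scene",plane(sc,235+(p[0]-400)/5,165+p[1]/5,.035))
print("hole",plane(sc,235+(600-400)/5,165+76/5,.088))
E
python3 -m crank '{"travel":[[0,0,-0.5],[0,-1,-1.5],[0,-1.5,-2.0],[0,-1.5,-2],[0,-1.5,-2]],"turn":[0,0,-0.12,-0.24,-0.36]}' 50 60
python3 -m crank '{"travel":[[0,0,0],[0,0,0],[0,0,0],[0,0,0],[0,0,0]],"turn":[-0.12,-0.24,-0.36,-0.48,-0.6]}'
python3 -m crank '{"travel":[[0,0,0],[0,0,0],[0,0,0],[0,0,0],[0,0,0]],"turn":[-0.12,-0.24,-0.36,-0.48,-0.6]}'
python3 -m crank '{"travel":[[0,0,0],[0,0,0],[0,0,0]],"turn":[-0.08,-0.08,-0.08]}'
```

```text
crook [0.64272579 0.02594981 0.257     ] [0.67905064 0.02297727 0.23      ]
sleeve wrist [0.62145252 0.02575502 0.22      ]
sleeve side [0.62176045 0.02050201 0.212     ] (array([0.62354969, 0.02326979, 0.21070547]), np.float64(0.0013506736729407688))
blk [0.40730005 0.10320037 0.035     ]
blk [0.47296564 0.11638397 0.035     ]
blk [0.5049889  0.00756307 0.035     ]
blk [ 0.43054537 -0.00513912  0.035     ]
blk scene [ 0.43493191 -0.00491887  0.035     ]
blk scene [0.40584724 0.10028513 0.035     ]
blk scene [0.47623542 0.11651191 0.035     ]
blk scene [0.50194576 0.01216341 0.035     ]
hole [0.45544669 0.06566754 0.088     ]
clock: 0.57
tcp_pos: [0.5147, -0.0, 0.3141]
orientation: [0.002, 0.567, 0.824, 0.001]
wrist_force: [0.3, 1.0, -0.0]
finger_gap: 0.0498
clock: 0.98
tcp_pos: [0.5148, 0.0, 0.311]
orientation: [-0.0, 0.298, 0.955, -0.0]
wrist_force: [0.3, 0.6, 0.2]
finger_gap: 0.0502
clock: 1.4
tcp_pos: [0.5148, -0.0, 0.311]
orientation: [-0.0, 0.002, 1.0, 0.0]
wrist_force: [-0.3, -0.3, -0.5]
finger_gap: 0.0502
clock: 1.65
tcp_pos: [0.5149, 0.0, 0.3111]
orientation: [-0.0, -0.033, 0.999, 0.0]
wrist_force: [0.1, -0.0, 0.1]
finger_gap: 0.0502
```

```bash
python3 -m crank '{"travel":[[-0.6,0.1,0.6],[-1.2,0.25,1.4],[-1.7,0.4,2.2],[-1.9,0.41,2.85],[-1.9,0.41,2.85]],"turn":[0,0,0,0,0]}'
python3 - <<'E'
from h import *
c=snap("wrist","w1"); s=snap("side","s1")
A=cv2.resize(c["image"],(532,400)); B=cv2.resize(s["image"][110:210,250:317],(268,400),interpolation=cv2.INTER_CUBIC)
cv2.imwrite("pics/m1.png",np.hstack([A,B])[:,:,::-1])
st=get_state(); print(st["tcp_pos"],st["wrist_force"])
for n,X in(("crooktop",(.6443,.025,.257)),("sleeve top",(.6224,.0234,.229)),("sleeve bottom",(.6224,.0234,.195)),("tcp",st["tcp_pos"])): print(n,proj(c,X)*1.039,(proj(s,X)-[250,110])*4+[532,0])
E
```

```text
clock: 2.07
tcp_pos: [0.5878, 0.0223, 0.1908]
orientation: [-0.005, -0.034, 0.999, 0.001]
wrist_force: [-0.8, 1.0, -0.8]
finger_gap: 0.0501
[0.58862051 0.02168402 0.19655739] [-0.31099046 -0.96634083 -0.01539627]
crooktop [264.37462821 469.39421688] [774.08658294 172.18106697]
sleeve top [264.27082268 360.47669634] [732.68863732 224.59118558]
sleeve bottom [264.51924651 311.40369112] [727.62712221 279.71644695]
tcp [265.52581676 256.95125277] [671.10648371 285.70206654]
```

View pics/m1.png

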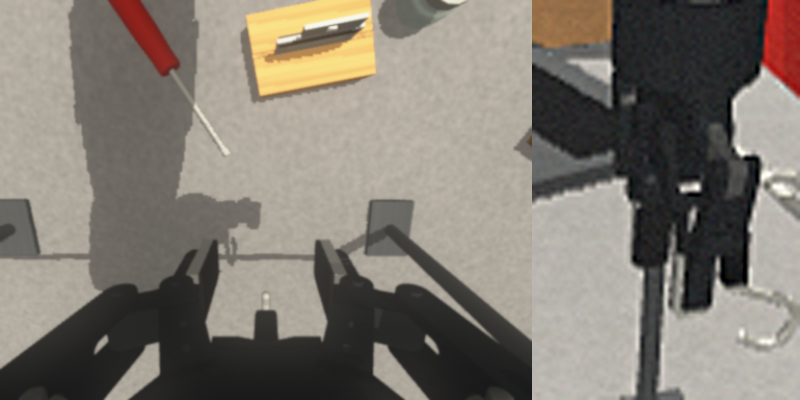

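The wrist view shows the sleeve at (265,325) centred between the fingers, and the tip at (266,298), as predicted. Going forward 34 mm, then closing.

```bash
python3 -m crank '{"travel":[[-0.3,0,0],[-0.6,0,0],[-0.8,0,0],[-0.85,0,0],[-0.85,0,0]],"turn":[0,0,0,0,0]}'
python3 -m crank '{"travel":[[0,0,0],[0,0,0],[0,0,0],[0,0,0],[0,0,0]],"turn":[0,0,0,0,0]}' 0 50
python3 -m crank '{"travel":[[0,0,0],[0,0,0],[0,0,0],[0,0,0],[0,0,0]],"turn":[0,0,0,0,0]}'
python3 -c "
from h import *
print(get_state()['tcp_pos'],get_state()['wrist_force'])
c=snap('side','s2');crop(c,(240,90,390,220),'s2',5)"
```

```text
clock: 2.58
tcp_pos: [0.6243, 0.0237, 0.1989]
orientation: [0.001, -0.034, 0.999, -0.0]
wrist_force: [-0.4, -0.2, 0.6]
finger_gap: 0.0503
clock: 3.0
tcp_pos: [0.6233, 0.0239, 0.1976]
orientation: [-0.0, -0.035, 0.999, -0.0]
wrist_force: [-0.7, 0.0, 2.4]
finger_gap: 0.0111
clock: 3.42
tcp_pos: [0.6234, 0.0239, 0.1975]
orientation: [-0.0, -0.035, 0.999, -0.0]
wrist_force: [-3.7, -0.9, 3.1]
finger_gap: 0.0109
[0.62344383 0.02394564 0.1974679 ] [-3.70454132 -0.88503492  3.0734514 ]
```

View pics/s2.png

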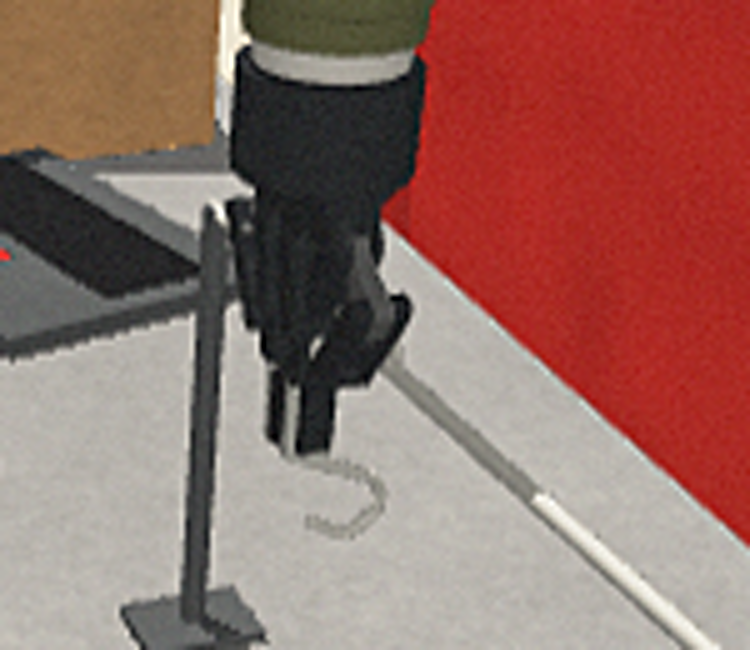

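The side view shows the fingers closed on the sleeve, with the lower bend at (345,500) hanging free below. The gap is 11 mm and the load is light. Next I lift 38 mm, back out from the bar, then rise.

```bash
python3 -m crank '{"travel":[[0,0,-0.2],[0,0,-0.45],[0,0,-0.7],[0,0,-0.95],[0,0,-0.95]],"turn":[0,0,0,0,0]}'
python3 -m crank '{"travel":[[0.3,0,0],[0.7,0,0],[1.2,0,0],[1.7,0,0],[1.7,0,0]],"turn":[0,0,0,0,0]}'
python3 -m crank '{"travel":[[0,0,0],[0,0,0]],"turn":[0,0]}'
python3 - <<'E'
from h import *
st=get_state(); print(st["tcp_pos"],st["orientation"],st["wrist_force"])
c=snap("side","s3"); w=snap("wrist","w3"); sc=snap("scene","sc3")
A=cv2.resize(w["image"],(400,300)); 
B=cv2.resize(c["image"][90:195,200:340],(400,300),interpolation=cv2.INTER_CUBIC)
C=cv2.resize(sc["image"][160:220,235:315],(400,300),interpolation=cv2.INTER_CUBIC)
D=cv2.resize(c["image"][200:275,180:280],(400,300),interpolation=cv2.INTER_CUBIC)
cv2.imwrite("pics/m3.png",np.vstack([np.hstack([A,B]),np.hstack([C,D])])[:,:,::-1])
E
```

```text
clock: 3.88
tcp_pos: [0.6252, 0.0238, 0.2386]
orientation: [0.002, -0.035, 0.999, -0.0]
wrist_force: [-0.0, -0.8, -0.3]
finger_gap: 0.0111
clock: 4.3
tcp_pos: [0.5525, 0.0194, 0.2357]
orientation: [-0.001, -0.035, 0.999, 0.0]
wrist_force: [-0.1, 0.3, -0.2]
finger_gap: 0.011
clock: 4.47
tcp_pos: [0.5566, 0.0192, 0.2358]
orientation: [0.001, -0.035, 0.999, -0.0]
wrist_force: [-1.2, 0.2, -0.5]
finger_gap: 0.0113
[0.55656329 0.01917491 0.23577157] [ 8.24129283e-04 -3.45335845e-02  9.99403194e-01 -9.32598721e-05] [-1.21673007  0.23699865 -0.46801674]
```

View pics/m3.png

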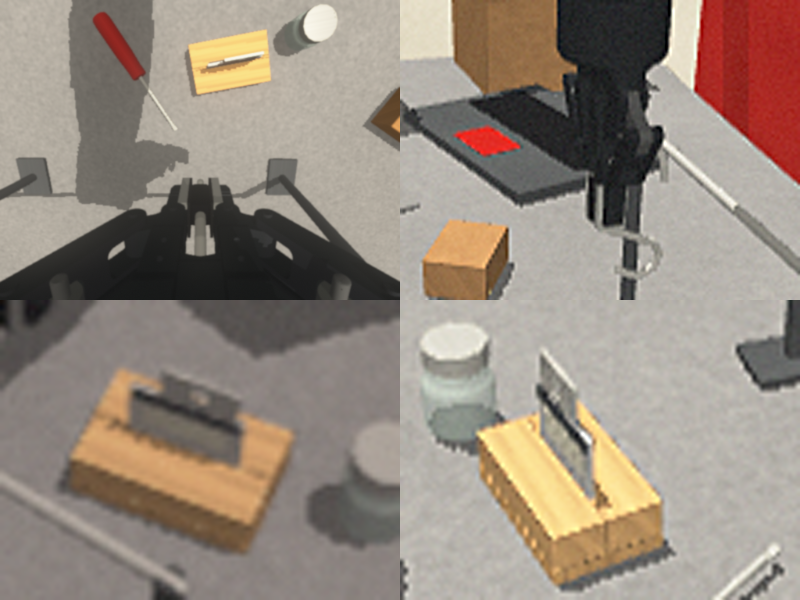

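The hook is free of the bar in the side crop, with its bend at (645,260). The scene crop shows the hole at (200,397) in the tab's far face, and the side and wrist crops show the tab's top edge.

Run:
```python
from h import *
sc,si,w=load("sc3"),load("s3"),load("w3")
a,b=plane(sc,235+163/5,160+72/5,.1),plane(sc,235+243/5,160+90/5,.1)
print("tabtop scene",a,b,np.linalg.norm(a-b),np.degrees(np.arctan2(b[0]-a[0],a[1]-b[1])))
a,b=plane(si,180+143/4,200+50/4,.1),plane(si,180+177/4,200+108/4,.1)
print("tabtop side",a,b,np.linalg.norm(a-b))
a,b=plane(w,208*1.28,67*1.28,.1),plane(w,264*1.28,54*1.28,.1)
print("tabtop wrist",a,b,np.linalg.norm(a-b))
# hole: bright blob in tab
g=cv2.cvtColor(sc["image"],cv2.COLOR_RGB2GRAY).astype(int)
print(g[173:192,264:288])
for yaw in(.21,.25):
  n=np.array([np.cos(yaw),np.sin(yaw),0]); P=np.array([.4543,.0558,0])+n*.0015
  o,d=ray(sc,235+200/5,160+97/5); h=o+d*(n@(P-o))/(n@d); print(yaw,h,(h-P)@[-n[1],n[0],0])
```

```text
tabtop scene [0.45977642 0.0425327  0.1       ] [0.44193175 0.0842055  0.1       ] 0.04533271397780871 -156.81895814112005
tabtop side [0.44363313 0.0804138  0.1       ] [0.45173845 0.01936306 0.1       ] 0.06158643412999528
tabtop wrist [0.4650448  0.02192083 0.1       ] [0.44635706 0.08593546 0.1       ] 0.06668661085813128
[[134 138 136 137 142 144 137 137 133 137 137 131 131 131 130 128 133 133
  135 132 134 134 136 136]
 [134 134 137 117 129 141 147 143 142 139 132 131 134 130 131 131 131 135
  133 132 134 134 135 133]
 [144 142 131 107  90  98 125 148 155 145 141 140 139 135 137 133 133 136
  134 134 135 134 132 131]
 [158 148 133 106  89  90  88  90 101 124 141 147 146 144 138 131 134 131
  132 134 131 135 134 135]
 [140 146 148 118  90  91  90  92  86  95  98 105 127 143 143 137 139 133
  131 136 136 135 139 136]
 [121 143 128 104  91  90  89  91  91 112 119 115 101 100 116 131 145 143
  139 136 141 138 137 136]
 [ 42  54  70  72  82  88  89  89  87 113 120 133 117  88  88  90 100 125
  144 140 137 137 136 135]
 [ 69  60  51  47  56  74  84  84  86  93 107 136 117  90  93  91
[... 568 characters left out ...]
08 108 108 111 108 109 109 108 104  86  72  62
   66 105 148 161 163 163]
 [115 103 106 103  97 100  98 101 106 106 107 107 108 110 107 105 101  94
   89 126 162 170 164 163]
 [145 113 108 106  97  97  98  95  98  98 101 104 108 109 111 109 100  97
  101 137 169 175 173 171]
 [164 144 120 124 113 101 103  94  98  99 100  98 102 106 108 106 102  99
   97 141 167 171 174 174]
 [173 170 167 164 144 124 124 113 103 104 108 105  97  98 101 102  98 100
  100 145 166 170 171 171]
 [175 174 174 171 169 166 166 142 127 126 118 107  97  98 102  99  98 102
  103 144 161 163 163 166]]
0.21 [0.45398052 0.06449453 0.08918987] 0.008570114021656333
0.25 [0.45367633 0.06430546 0.08869152] 0.00839534941175224
```

```bash
python3 -m crank '{"travel":[[0.6,0.4,0],[1.2,0.9,0.3],[1.7,1.3,1.1],[1.92,1.41,1.9],[1.92,1.41,2.7]],"turn":[0,-0.1,-0.19,-0.19,-0.19]}'
python3 -m crank '{"travel":[[0,0,0],[0,0,0]],"turn":[0,0]}'
python3 - <<'E'
from h import *
st=get_state(); print(st["tcp_pos"],st["orientation"],st["wrist_force"])
c=snap("side","s4"); w=snap("wrist","w4"); sc=snap("scene","sc4")
A=cv2.resize(w["image"][0:384,100:412],(325,400)); 
B=cv2.resize(sc["image"][150:210,230:302],(480,400),interpolation=cv2.INTER_CUBIC)
cv2.imwrite("pics/m4.png",np.hstack([A,B])[:,:,::-1])
x=np.array([np.cos(.26),np.sin(.26),0]); O=st["tcp_pos"]-.001*x+[0,0,.0175]
for n,(a,b) in dict(tip=(7,-57),bend=(23,-66.5),outer=(41,-50)).items():
    X=O+a/1e3*x+[0,0,b/1e3]; print(n,X,(proj(w,X)-[100,0])*1.0417,(proj(sc,X)-[230,150])*6.667+[325,0])
H=[.4527,.064,.088]; print("hole",(proj(w,H)-[100,0])*1.0417,(proj(sc,H)-[230,150])*6.667+[325,0])
E
```

```text
clock: 5.03
tcp_pos: [0.4737, 0.0715, 0.1266]
orientation: [0.0, -0.13, 0.991, 0.0]
wrist_force: [1.0, -0.7, -0.8]
finger_gap: 0.0114
clock: 5.2
tcp_pos: [0.4744, 0.0703, 0.1264]
orientation: [-0.002, -0.129, 0.992, 0.0]
wrist_force: [0.8, 0.1, -0.6]
finger_gap: 0.0112
[0.47438066 0.07033968 0.12641599] [-1.72221871e-03 -1.29374461e-01  9.91594284e-01  2.43460668e-04] [ 0.786902    0.05825193 -0.56908051]
tip [0.480179   0.07188216 0.08691599] [164.23819661 229.88285358] [601.21463215 248.7691047 ]
bend [0.49564124 0.07599545 0.07741599] [164.15341737 245.68479107] [585.5040226  291.16852234]
outer [0.51303626 0.0806229  0.09391599] [164.26715854 280.31145402] [570.52805057 302.75710832]
hole [163.40901743 188.94784068] [625.72310721 195.11416784]
```

View pics/m4.png

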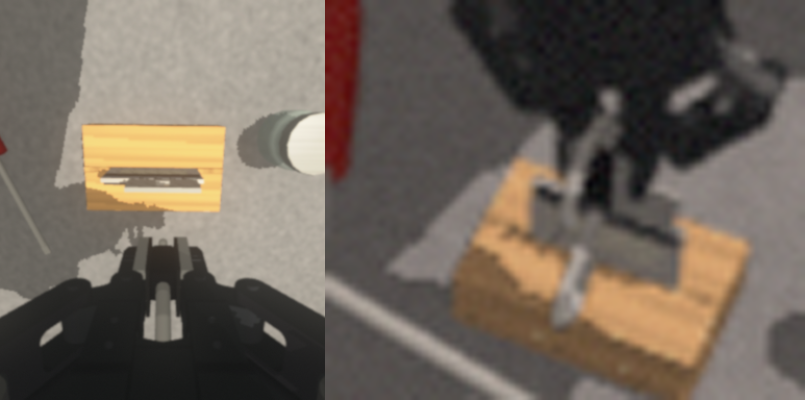

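The wrist crop shows the plate edge-on at (100–203,178) with the block square to the image, and the tip just below it near (162,240). The scene crop has the hole hidden behind the finger. I'll enlarge the wrist view for the sideways alignment.

Run:
```python
from h import *
w=load("w4"); crop(w,(190,150,310,250),"w4c",6.5)
x=np.array([np.cos(.26),np.sin(.26),0]); y=np.array([-x[1],x[0],0]); st=get_state(); O=st["tcp_pos"]-.001*x+[0,0,.0175]
f=lambda X:np.round((proj(w,X)-[190,150])*6.5)
print("tip",f(O+.007*x+[0,0,-.057]))
B=np.array([.4543,.0558,0])
for z in(.075,.1): print(z,[f(B+y*d+[0,0,z]) for d in(-.035,0,.035)])
print("px/mm",(f(B+y*.01+[0,0,.1])-f(B+[0,0,.1]))/10)
```

```text
tip [428. 497.]
0.075 [array([ 38., 171.]), array([358., 170.]), array([678., 170.])]
0.1 [array([-15., 229.]), array([348., 229.]), array([712., 228.])]
px/mm [10.4  0. ]
```

View pics/w4c.png

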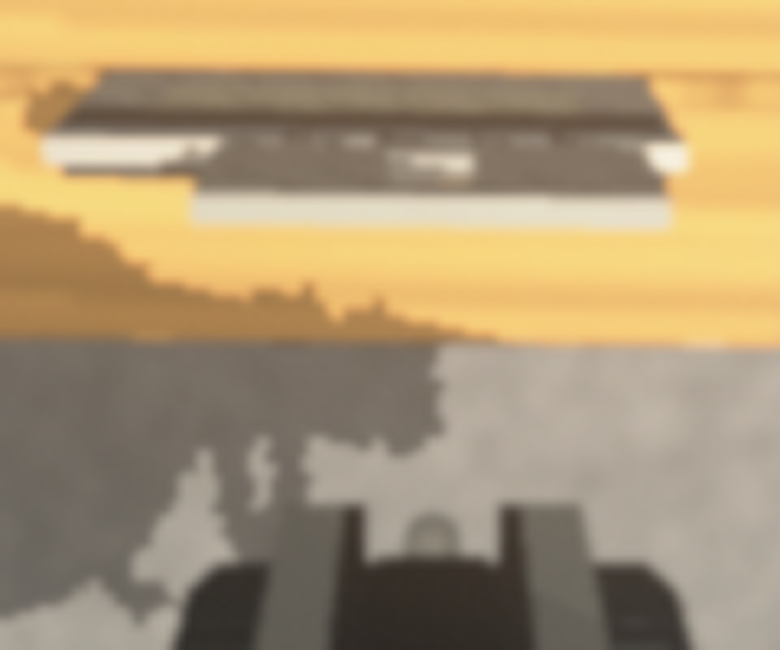

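The wrist crop shows the tab from x=192 to 672, the hole centred at (432,163) and the tip at (433,530). Sideways the two agree within about 0.2 mm. Next I check the height and distance in the side view.

Run:
```python
from h import *
w=load("s4")
x=np.array([np.cos(.26),np.sin(.26),0]); y=np.array([-x[1],x[0],0]); st=get_state(); O=st["tcp_pos"]-.001*x+[0,0,.0175]
b=(190,170,270,240)
crop(w,b,"s4c",9)
f=lambda X:np.round((proj(w,X)-[190,170])*9)
for a in((0,-22),(36,-40),(41,-50),(37,-60),(30,-65),(23,-66.5),(16,-64),(7,-57)): print(a,f(O+a[0]/1e3*x+[0,0,a[1]/1e3]))
B=np.array([.4543,.0558,0])
for z,d0 in((.075,0),(.1,.0085)): print(z,[f(B+y*(d+d0)+[0,0,z]) for d in(-.035,-.023,0,.023,.035)])
print("hole",f(B+y*.0085+[0,0,.088]),"dx,dz 1mm",f(B+.1*x)-f(B),f(B+[0,0,.1])-f(B))
```

```text
(0, -22) [363. 308.]
(36, -40) [485. 329.]
(41, -50) [502. 356.]
(37, -60) [488. 391.]
(30, -65) [465. 414.]
(23, -66.5) [442. 425.]
(16, -64) [419. 425.]
(7, -57) [389. 412.]
0.075 [array([354., 581.]), array([332., 555.]), array([293., 508.]), array([254., 463.]), array([235., 440.])]
0.1 [array([337., 483.]), array([315., 458.]), array([276., 413.]), array([237., 369.]), array([218., 347.])]
hole [277. 451.] dx,dz 1mm [ 316. -112.] [ -10. -304.]
```

View pics/s4c.png

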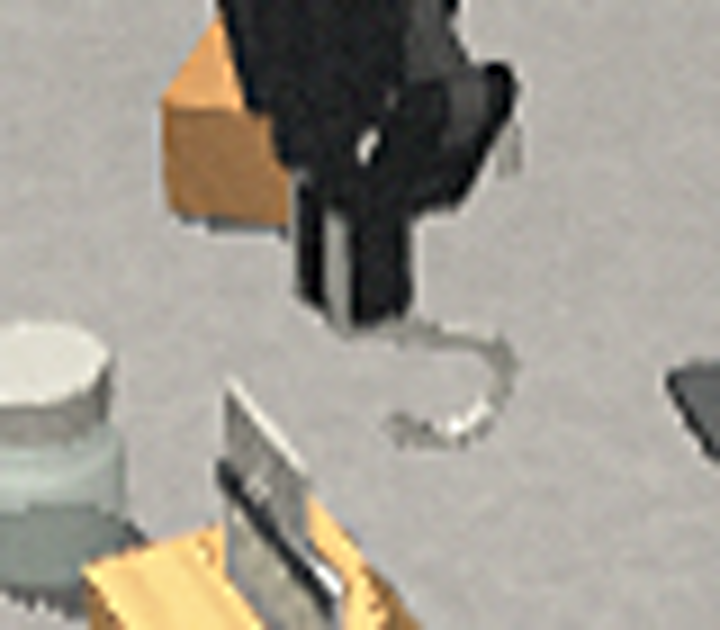

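The side crop shows the tip at about (398,423) and the tab's top corners at (232,380) and (308,468). Compared with the tab, the tip is about 33 mm out from the plate and 1–2 mm low. I raise it 2 mm and close in.

```bash
python3 -m crank '{"travel":[[0.2,0,-0.05],[0.4,0,-0.05],[0.6,0,-0.05],[0.68,0,-0.05],[0.68,0,-0.05]],"turn":[0,0,0,0,0]}'
python3 -m crank '{"travel":[[0,0,0],[0,0,0]],"turn":[0,0]}'
python3 - <<'E'
from h import *
st=get_state(); print(st["tcp_pos"],st["wrist_force"])
w=snap("wrist","w5"); s=snap("side","s5")
A=cv2.resize(w["image"][165:245,200:300],(500,400),interpolation=cv2.INTER_CUBIC)
B=cv2.resize(s["image"][195:235,205:235],(300,400),interpolation=cv2.INTER_CUBIC)
cv2.imwrite("pics/m5.png",np.hstack([A,B])[:,:,::-1])
E
```

```text
clock: 5.77
tcp_pos: [0.4478, 0.063, 0.1296]
orientation: [-0.0, -0.129, 0.992, -0.0]
wrist_force: [1.3, -0.4, -1.0]
finger_gap: 0.0114
clock: 5.93
tcp_pos: [0.4493, 0.0632, 0.1295]
orientation: [0.0, -0.129, 0.992, -0.0]
wrist_force: [-0.8, -0.2, -0.3]
finger_gap: 0.011
[0.44927833 0.06317718 0.12952815] [-0.8355952  -0.21707602 -0.33372341]
```

View pics/m5.png

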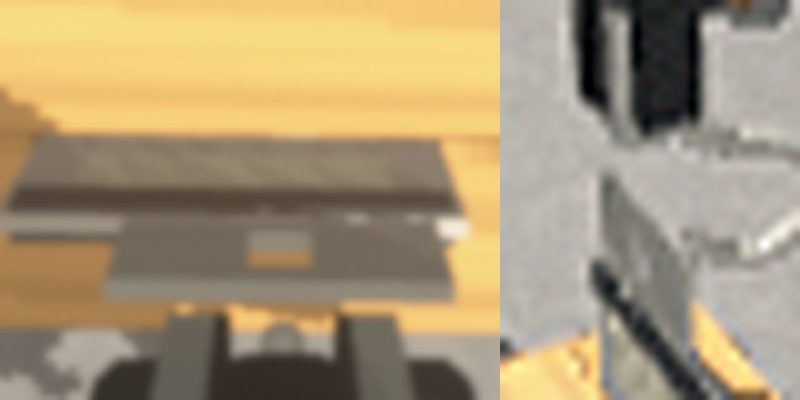

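The wrist crop shows the tip at (283,335) against the hole centre at (280,245), with about 10 mm still to go. The side crop shows the tip level with the hole. I feed in slowly, watching the force.

```bash
python3 -m crank '{"travel":[[0.08,-0.01,0],[0.16,-0.01,0],[0.22,-0.01,0],[0.27,-0.01,0],[0.3,-0.01,0]],"turn":[0,0,0,0,0]}'
python3 -m crank '{"travel":[[0,0,0],[0,0,0]],"turn":[0,0]}'
python3 - <<'E'
from h import *
for i in range(3):
    st=get_state(); print(st["tcp_pos"],st["wrist_force"]); w=snap("wrist","w6")
g=cv2.cvtColor(w["image"],cv2.COLOR_RGB2GRAY)
h=cv2.cvtColor(w["image"],cv2.COLOR_RGB2HSV)
print(g[196:236,256].tolist()); print(h[196:236,256,1].tolist())
for r in range(206,232,2): print(r,g[r,240:274:1].tolist())
E
```

```text
clock: 6.45
tcp_pos: [0.4371, 0.0597, 0.1293]
orientation: [-0.0, -0.129, 0.992, 0.0]
wrist_force: [-0.1, -1.0, -0.8]
finger_gap: 0.0113
clock: 6.62
tcp_pos: [0.4375, 0.0597, 0.1293]
orientation: [0.0, -0.129, 0.992, -0.0]
wrist_force: [0.6, -0.6, -1.5]
finger_gap: 0.0108
[0.43751217 0.05974082 0.12934383] [ 0.64326825 -0.63416316 -1.45385506]
[0.43759128 0.05974953 0.12936581] [-0.00936262  0.27602095 -0.65713259]
[0.43765802 0.05976625 0.12936223] [-0.26651559 -0.35481359 -0.95689179]
[204, 195, 171, 146, 139, 141, 142, 140, 137, 128, 121, 120, 119, 121, 125, 126, 127, 127, 126, 125, 120, 104, 83, 73, 71, 73, 84, 99, 107, 108, 114, 125, 127, 121, 121, 128, 135, 135, 121, 91]
[132, 135, 141, 139, 139, 139, 138, 138, 131, 99, 69, 62, 62, 63, 68, 68, 69, 66, 67, 67, 66, 69, 78, 86, 86, 78, 65, 57, 53, 52, 50, 46, 45, 47, 45, 43, 41, 41, 43, 54]
206 [123, 122, 122, 121, 120, 121, 120, 120, 121, 121, 121, 121, 121, 121, 121, 121, 121, 122, 121, 119, 117, 116, 116, 116, 119, 121, 121, 122, 126, 133, 138, 139, 138, 139]
208 [118, 119, 119, 119, 119, 119, 119, 119, 119, 119, 119, 119, 119,
[... 1204 characters left out ...]
 83, 84, 84, 84, 84, 82]
224 [108, 109, 108, 108, 108, 109, 109, 109, 109, 109, 109, 110, 109, 107, 106, 107, 107, 107, 106, 107, 106, 106, 107, 106, 107, 107, 107, 107, 107, 107, 107, 108, 109, 109]
226 [105, 104, 103, 102, 101, 102, 103, 105, 106, 107, 110, 114, 114, 114, 114, 115, 114, 112, 112, 111, 111, 111, 109, 107, 106, 106, 104, 103, 102, 103, 104, 105, 106, 107]
228 [99, 98, 88, 73, 66, 72, 88, 101, 104, 111, 123, 133, 135, 133, 131, 129, 127, 129, 131, 133, 135, 133, 123, 112, 105, 101, 90, 75, 69, 77, 92, 102, 105, 106]
230 [98, 95, 82, 63, 57, 64, 85, 100, 107, 122, 147, 158, 145, 126, 120, 121, 121, 121, 121, 127, 144, 154, 141, 117, 107, 102, 88, 68, 60, 68, 89, 105, 109, 109]
```

Run:
```python
from h import *
w=load("w6"); g=cv2.cvtColor(w["image"],cv2.COLOR_RGB2GRAY)
for r in range(224,262,1): print(r,*["%3d"%v for v in g[r,232:281:2]])
```

```text
224 108 108 108 108 108 108 108 109 109 109 109 106 107 106 106 107 107 107 107 107 109 108 107 108 108
225 107 106 106 106 106 106 106 106 107 108 108 108 108 107 107 107 107 106 107 107 109 110 110 110 111
226 104 104 105 104 105 103 101 103 106 110 114 114 114 112 111 109 106 104 102 104 106 107 107 108 109
227 103 100 100 100 101  96  85  96 105 118 127 127 125 125 125 118 106  97  86  96 103 103 105 105 107
228 102  98  98  99  99  88  66  88 104 123 135 131 127 131 135 123 105  90  69  92 105 106 106 107 107
229 102  99  98  99  99  85  59  85 105 130 136 125 121 125 137 127 106  88  62  91 108 109 109 109 107
230 101  99  99  99  98  82  57  85 107 147 145 120 121 121 144 141 107  88  60  89 109 109 110 110 107
231 102  98  99  98  98  81  55  86 108 168 161 123 128 123 162 164 108  87  59  88 108 109 110 109 108
232 101  98  98  98  98  78  54  85 108 175 165 128 135 127 165 174 109  87  58  87 108 108 109 109 108
233 100  98  98  98  97  75  53  83 107 167 157 128 135 127 158 170 108  85  57  82 106 108 108 109 108
234  99  97  97  98  96  72  52  81 102 141 132 116 121 116 
[... 2151 characters left out ...]
  40  39  39  40  40  41  41  41  41  41  42  42  44  45  59  93  96  96  97
256  94  93  94  90  54  41  40  39  39  39  39  40  39  40  41  42  41  42  43  45  56  92  95  96  96
257  93  94  94  90  52  40  39  39  38  39  39  39  40  39  40  40  42  41  42  45  53  91  96  96  96
258  96  97  97  91  50  42  39  39  39  39  39  39  40  40  39  40  41  41  42  45  54  93  99 100  99
259 102 108 108  98  53  42  38  38  39  38  39  39  38  40  39  40  40  41  42  45  54 100 110 110 102
260  93 113 119 105  54  43  38  38  38  39  38  38  39  39  39  38  40  40  41  46  57 107 120 113  90
261  69  98 119 110  56  44  39  39  38  38  39  39  39  39  39  39  39  41  41  46  57 112 120  98  65
```

The pixel rows show the tip in the hole, with equal bright gaps of ground on either side of it and no force. I follow the wire's curve through.

```bash
python3 -m crank '{"travel":[[0.06,0,0],[0.12,0,-0.045],[0.18,0,-0.09],[0.18,0,-0.09],[0.18,0,-0.09]],"turn":[0,0,0,0,0]}'
python3 -c "
from h import *
for i in range(3): print(get_state()['wrist_force']); snap('side','t')"
python3 -m crank '{"travel":[[0.06,0,-0.045],[0.12,0,-0.085],[0.18,0,-0.11],[0.24,0,-0.13],[0.24,0,-0.13]],"turn":[0,0,0,0,0]}'
python3 -c "
from h import *
for i in range(3): print(get_state()['wrist_force']); snap('side','t')"
```

```text
clock: 7.18
tcp_pos: [0.4306, 0.0579, 0.1331]
orientation: [0.0, -0.129, 0.992, -0.0]
wrist_force: [-0.6, 0.4, -1.7]
finger_gap: 0.0111
[-0.59306674  0.39648926 -1.71384698]
[-0.18476736 -0.39780434  0.17358656]
[-0.75036654 -0.24756291 -0.7742952 ]
clock: 7.75
tcp_pos: [0.4207, 0.0554, 0.1383]
orientation: [-0.0, -0.129, 0.992, -0.0]
wrist_force: [-0.5, 0.3, -0.1]
finger_gap: 0.0109
[-0.49306675  0.34515806 -0.13205065]
[-1.40268696 -0.40106052 -0.56214732]
[ 0.14554735 -0.51291159 -0.08572232]
```

```bash
python3 -m crank '{"travel":[[0,0,-0.05],[0,0,-0.12],[0,0,-0.2],[0,0,-0.3],[0,0,-0.4]],"turn":[0,0,0,0,0]}'
python3 -m crank '{"travel":[[0,0,0],[0,0,0]],"turn":[0,0]}'
python3 - <<'E'
from h import *
F=[]
for i in range(4): s=snap("side","s7"); F.append(get_state()["wrist_force"])
print(np.mean(F,0)); w=snap("wrist","w7")
A=cv2.resize(s["image"][180:250,190:280],(514,400),interpolation=cv2.INTER_CUBIC)
B=cv2.resize(w["image"][165:255,225:290],(288,400),interpolation=cv2.INTER_CUBIC)
cv2.imwrite("pics/m7.png",np.hstack([A,B])[:,:,::-1])
E
```

```text
clock: 8.32
tcp_pos: [0.4212, 0.0555, 0.1545]
orientation: [-0.0, -0.129, 0.992, 0.0]
wrist_force: [0.6, 0.2, -1.8]
finger_gap: 0.0108
clock: 8.48
tcp_pos: [0.4216, 0.0554, 0.1545]
orientation: [0.0, -0.129, 0.992, -0.0]
wrist_force: [-0.6, 0.1, -1.9]
finger_gap: 0.0111
[-0.24049487 -0.15105283 -2.05905945]
```

View pics/m7.png

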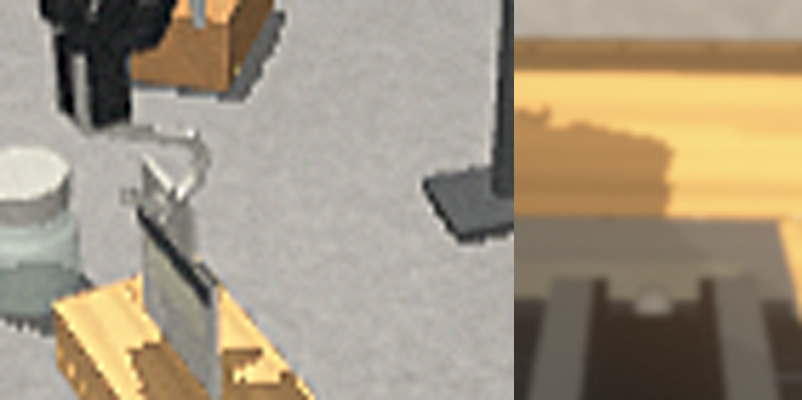

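The side crop shows the wire through the hole, with the tip at (130,195) out on the robot side and the plate lifting out of its slot. The load is up by about 1.4 N. I lift it clear.

```bash
python3 -m crank '{"travel":[[0,0,-0.1],[0,0,-0.25],[0,0,-0.4],[0,0,-0.6],[0,0,-0.8]],"turn":[0,0,0,0,0]}'
python3 -m crank '{"travel":[[0,0,-0.25],[0,0,-0.5],[0,0,-0.75],[0,0,-1.0],[0,0,-1.2]],"turn":[0,0,0.03,0.06,0.09]}'
python3 -m crank '{"travel":[[0,0,0],[0,0,0],[0,0,0],[0,0,0]],"turn":[0.03,0.06,0.09,0.1]}'
python3 - <<'E'
from h import *
s=get_state(); print(s["tcp_pos"],s["orientation"],s["wrist_force"])
q=s["orientation"]; a=2*np.arctan2(q[2],q[1]); print("tool x yaw",a-2*np.pi if a>np.pi else a)
tx=np.array([np.cos(a),np.sin(a)]); ty=np.array([np.sin(a),-np.cos(a)])
for g in((.5566,.0192,.2375),(.6234,.0239,.2375)):
    d=np.array(g[:2])-s["tcp_pos"][:2]; print(d@tx/.04,d@ty/.04,-(g[2]-s["tcp_pos"][2])/.04)
E
```

```text
clock: 9.15
tcp_pos: [0.4214, 0.0555, 0.1871]
orientation: [0.0, -0.129, 0.992, -0.0]
wrist_force: [-0.5, -0.4, -2.0]
finger_gap: 0.0111
clock: 9.57
tcp_pos: [0.4217, 0.0554, 0.2358]
orientation: [0.001, -0.084, 0.996, -0.0]
wrist_force: [0.2, 0.2, -1.8]
finger_gap: 0.011
clock: 9.9
tcp_pos: [0.4215, 0.0554, 0.235]
orientation: [0.001, -0.034, 0.999, -0.0]
wrist_force: [-0.2, 0.4, -3.1]
finger_gap: 0.0111
[0.42151231 0.05544411 0.2350173 ] [ 5.30318214e-04 -3.40579267e-02  9.99419718e-01 -6.29207652e-05] [-0.21146837  0.4109541  -3.07919779]
tool x yaw -3.0734636152463413
-3.3076732913441735 -1.133907619893745 -0.062067511192357566
-4.981798053421722 -1.1303677048111989 -0.062067511192357566
```

```bash
python3 -m crank '{"travel":[[-0.1,-0.04,0],[-0.3,-0.12,0],[-0.6,-0.22,-0.03],[-0.9,-0.32,-0.06],[-1.2,-0.42,-0.06]],"turn":[0,0,0,0,0]}'
python3 -m crank '{"travel":[[-0.3,-0.1,0],[-0.6,-0.2,0],[-0.9,-0.32,0],[-1.2,-0.44,0],[-1.45,-0.54,0]],"turn":[0,0,0,0,0]}'
python3 -m crank '{"travel":[[-0.2,-0.07,0],[-0.37,-0.12,0],[-0.5,-0.16,0],[-0.6,-0.17,0],[-0.65,-0.17,0]],"turn":[0,0,0,0,0]}'
python3 -m crank '{"travel":[[0,0,0],[0,0,0],[0,0,0],[0,0,0],[0,0,0]],"turn":[0,0,0,0,0]}'
python3 - <<'E'
from h import *
s=get_state(); print(s["tcp_pos"],s["wrist_force"])
a=-3.0725; tx=np.array([np.cos(a),np.sin(a)]); ty=np.array([np.sin(a),-np.cos(a)])
d=np.array((.6234,.0239))-s["tcp_pos"][:2]; print(d@tx/.04,d@ty/.04,-(.2375-s["tcp_pos"][2])/.04)
E
```

```text
clock: 10.32
tcp_pos: [0.4718, 0.0416, 0.2368]
orientation: [0.0, -0.035, 0.999, -0.0]
wrist_force: [0.3, 0.4, -2.3]
finger_gap: 0.0111
clock: 10.73
tcp_pos: [0.5313, 0.0239, 0.2363]
orientation: [0.0, -0.035, 0.999, -0.0]
wrist_force: [0.1, -0.2, -2.6]
finger_gap: 0.011
clock: 11.15
tcp_pos: [0.5564, 0.0195, 0.2364]
orientation: [-0.0, -0.035, 0.999, 0.0]
wrist_force: [0.3, 1.1, -3.2]
finger_gap: 0.011
clock: 11.57
tcp_pos: [0.5558, 0.0196, 0.2367]
orientation: [0.0, -0.035, 0.999, 0.0]
wrist_force: [0.2, 0.3, -1.8]
finger_gap: 0.011
[0.55578646 0.01960885 0.2366654 ] [ 0.1818239   0.30396488 -1.77354341]
-1.693711792672969 -0.009674273191693856 -0.020865014388355557
```

```bash
python3 -m crank '{"travel":[[-0.1,0,0],[-0.25,0,0],[-0.4,0,0],[-0.6,0,0],[-0.8,0,0]],"turn":[0,0,0,0,0]}'
python3 -m crank '{"travel":[[-0.2,0,0],[-0.4,0,0],[-0.6,0,0],[-0.76,0,0],[-0.89,-0.01,0]],"turn":[0,0,0,0,0]}'
python3 -m crank '{"travel":[[0,0,0],[0,0,0],[0,0,0],[0,0,0],[0,0,0]],"turn":[0,0,0,0,0]}'
python3 -m crank '{"travel":[[0,0,0.1],[0,0,0.25],[0,0,0.45],[0,0,0.6],[0,0,0.72]],"turn":[0,0,0,0,0]}'
python3 -m crank '{"travel":[[0,0,0],[0,0,0],[0,0,0],[0,0,0],[0,0,0]],"turn":[0,0,0,0,0]}'
python3 - <<'E'
from h import *
F=[]
for i in range(4): snap("side","s8"); s=get_state(); F.append(s["wrist_force"])
print(s["tcp_pos"],np.mean(F,0))
E
```

```text
clock: 11.98
tcp_pos: [0.589, 0.0218, 0.2365]
orientation: [0.0, -0.035, 0.999, -0.0]
wrist_force: [-0.1, 0.8, -1.7]
finger_gap: 0.0112
clock: 12.4
tcp_pos: [0.6244, 0.0239, 0.2362]
orientation: [-0.0, -0.035, 0.999, 0.0]
wrist_force: [-0.4, -0.5, -1.6]
finger_gap: 0.0113
clock: 12.82
tcp_pos: [0.6232, 0.0238, 0.2367]
orientation: [0.0, -0.035, 0.999, -0.0]
wrist_force: [-0.4, 0.1, -1.4]
finger_gap: 0.0109
clock: 13.23
tcp_pos: [0.6229, 0.0238, 0.2063]
orientation: [-0.001, -0.035, 0.999, 0.0]
wrist_force: [-0.7, 0.3, -1.4]
finger_gap: 0.0111
clock: 13.65
tcp_pos: [0.6239, 0.0237, 0.2082]
orientation: [0.001, -0.035, 0.999, -0.0]
wrist_force: [-0.5, -0.0, -2.1]
finger_gap: 0.0113
[0.6236841  0.02377875 0.20795002] [ 0.36466967 -0.0287405  -1.70175428]
```

```bash
cat > f.py <<'E'
from h import *
F=[]
for i in range(4): snap("side","t"); s=get_state(); F.append(s["wrist_force"])
print(np.round(s["tcp_pos"],4),np.round(np.mean(F,0),2))
E
python3 -m crank '{"travel":[[0,0,0.05],[0,0,0.1],[0,0,0.15],[0,0,0.18],[0,0,0.18]],"turn":[0,0,0,0,0]}'|grep tcp; python3 f.py
python3 -m crank '{"travel":[[0,0,0.01],[0,0,0.02],[0,0,0.02],[0,0,0.03],[0,0,0.03]],"turn":[0,0,0,0,0]}'|grep tcp; python3 f.py
python3 -m crank '{"travel":[[0,0,0.01],[0,0,0.02],[0,0,0.02],[0,0,0.03],[0,0,0.03]],"turn":[0,0,0,0,0]}'|grep tcp; python3 f.py
```

```text
tcp_pos: [0.6232, 0.0238, 0.1999]
[0.6236 0.0238 0.2006] [ 0.09 -0.1  -1.35]
tcp_pos: [0.6235, 0.0238, 0.1993]
[0.6236 0.0238 0.1993] [ 0.38 -0.15 -1.93]
tcp_pos: [0.6235, 0.0237, 0.1981]
[0.6235 0.0238 0.1981] [ 0.08 -0.07 -1.36]
```

```bash
python3 -m crank '{"travel":[[0,0,0.01],[0,0,0.02],[0,0,0.02],[0,0,0.02]],"turn":[0,0,0,0]}'|grep tcp; python3 f.py
python3 -m crank '{"travel":[[0,0,0.01],[0,0,0.02],[0,0,0.02],[0,0,0.02]],"turn":[0,0,0,0]}'|grep tcp; python3 f.py
```

```text
tcp_pos: [0.6237, 0.0238, 0.1977]
[0.6237 0.0238 0.1976] [-0.02 -0.01  1.51]
tcp_pos: [0.6239, 0.0238, 0.1974]
[0.6239 0.0238 0.1974] [-1.31  0.3   5.51]
```

Contact came at TCP z ≈ 0.1976 and the bar has taken the weight. I ease back half a millimetre, then open in stages.

```bash
python3 -m crank '{"travel":[[0,0,-0.01],[0,0,-0.018],[0,0,-0.018],[0,0,-0.018]],"turn":[0,0,0,0]}'|grep tcp; python3 f.py
python3 -m crank '{"travel":[[0,0,0],[0,0,0],[0,0,0],[0,0,0],[0,0,0]],"turn":[0,0,0,0,0]}' - 20; python3 f.py
```

```text
tcp_pos: [0.6238, 0.0238, 0.1975]
[0.6237 0.0238 0.1974] [-0.43  0.26  4.5 ]
clock: 17.72
tcp_pos: [0.6238, 0.0238, 0.1974]
orientation: [0.0, -0.035, 0.999, -0.0]
wrist_force: [-0.9, -0.2, 4.7]
finger_gap: 0.0108
[0.6237 0.0238 0.1974] [0.04 0.22 4.74]
```

```bash
python3 -m crank '{"travel":[[0,0,-0.01],[0,0,-0.015],[0,0,-0.015],[0,0,-0.015]],"turn":[0,0,0,0]}'|grep tcp; python3 f.py
```

```text
tcp_pos: [0.6236, 0.0238, 0.1976]
[0.6235 0.0238 0.1976] [ 1.04 -0.11  1.6 ]
```

```bash
python3 -m crank '{"travel":[[0,0,0],[0,0,0],[0,0,0],[0,0,0],[0,0,0]],"turn":[0,0,0,0,0]}' 14; python3 f.py
python3 -m crank '{"travel":[[0,0,0],[0,0,0],[0,0,0],[0,0,0],[0,0,0]],"turn":[0,0,0,0,0]}' 22|grep -E "tcp|gap"
python3 -m crank '{"travel":[[0,0,0],[0,0,0],[0,0,0],[0,0,0],[0,0,0]],"turn":[0,0,0,0,0]}' 50|grep -E "tcp|gap"; python3 f.py
python3 - <<'E'
from h import *
s=snap("side","s9"); w=snap("wrist","w9")
A=cv2.resize(s["image"][90:220,250:380],(400,400),interpolation=cv2.INTER_CUBIC)
B=cv2.resize(w["image"][150:384,140:374],(400,400),interpolation=cv2.INTER_CUBIC)
cv2.imwrite("pics/m9.png",np.hstack([A,B])[:,:,::-1])
g=[cv2.cvtColor(snap("side","t")["image"],cv2.COLOR_RGB2GRAY).astype(float) for _ in range(2)]
print(np.abs(g[0]-g[1])[90:260,250:380].max())
E
```

```text
clock: 18.87
tcp_pos: [0.6233, 0.0238, 0.1976]
orientation: [-0.0, -0.035, 0.999, 0.0]
wrist_force: [0.4, 0.4, -0.3]
finger_gap: 0.0139
[0.6235 0.0238 0.1978] [ 0.28 -0.13 -0.33]
tcp_pos: [0.6235, 0.0238, 0.1979]
finger_gap: 0.0221
tcp_pos: [0.6236, 0.0238, 0.1979]
finger_gap: 0.05
[0.6235 0.0238 0.1978] [-0.08  0.12 -0.04]
88.0
```

```bash
python3 -m crank '{"travel":[[0.1,0,0],[0.25,0,0],[0.5,0,0],[0.8,0,0],[1.2,0,0]],"turn":[0,0,0,0,0]}'
python3 -m crank '{"travel":[[0.4,0,0],[0.9,0,-0.1],[1.5,0,-0.5],[1.8,0,-0.8],[1.8,0,-0.8]],"turn":[0,0,0,0,0]}'
for i in 1 2 3 4 5; do python3 -m crank '{"travel":[[0,0,0],[0,0,0],[0,0,0],[0,0,0],[0,0,0]],"turn":[0,0,0,0,0]}' | head -1; done
python3 - <<'E'
from h import *
s=snap("side","s10"); sc=snap("scene","sc10")
A=cv2.resize(s["image"][100:260,180:380],(500,400),interpolation=cv2.INTER_CUBIC)
B=cv2.resize(sc["image"][120:260,170:275],(300,400),interpolation=cv2.INTER_CUBIC)
cv2.imwrite("pics/m10.png",np.hstack([A,B])[:,:,::-1])
f=lambda c:cv2.GaussianBlur(c["image"],(5,5),0).astype(float)[130:260,270:380]
a=f(s); 
for i in range(3): print(np.abs(f(snap("side","t"))-a).max())
E
```

```text
clock: 20.72
tcp_pos: [0.5751, 0.0204, 0.1976]
orientation: [0.0, -0.035, 0.999, -0.0]
wrist_force: [-0.3, -1.0, 1.2]
finger_gap: 0.0503
clock: 21.13
tcp_pos: [0.502, 0.0155, 0.2325]
orientation: [0.001, -0.035, 0.999, -0.0]
wrist_force: [-0.5, -0.5, 0.7]
finger_gap: 0.0501
clock: 21.55
clock: 21.97
clock: 22.38
clock: 22.8
clock: 23.22
5.0
6.0
5.0
```

View pics/m10.png

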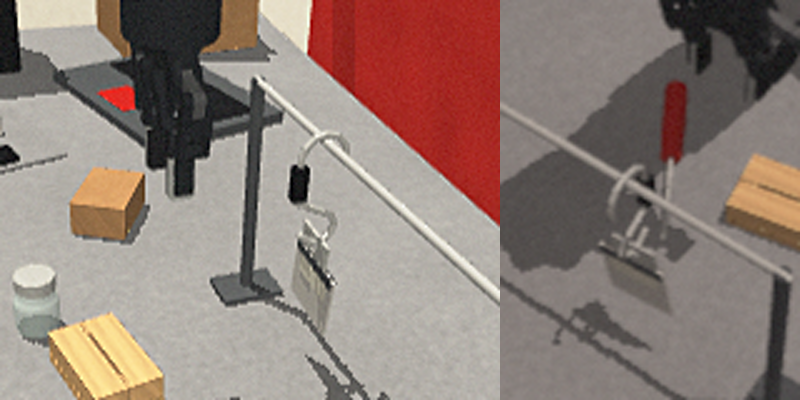

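The hook hangs on the bar at (325,145) with the plate on its bend at (315,270), the block is empty, and the bystanders look unmoved. I do one stillness check over time before handing in.

```bash
for i in 1 2 3 4 5 6 7 8 9 10; do python3 -m crank '{"travel":[[0,0,0],[0,0,0],[0,0,0],[0,0,0],[0,0,0]],"turn":[0,0,0,0,0]}' >/dev/null; done
python3 - <<'E'
from h import *
f=lambda c,r:cv2.GaussianBlur(c["image"],(5,5),0).astype(float)[r]
hook=np.s_[130:260,270:380]; left=np.s_[190:300,180:270]
P=[snap("side","z%d"%i) for i in range(6)]
print([np.abs(f(p,hook)-f(P[0],hook)).max() for p in P],np.abs(f(P[0],hook)-f(load("s10"),hook)).max())
a,b=load("side0"),P[0]
for n,box in dict(jar=np.s_[200:236,183:205],driver=np.s_[258:320,208:278],carton=np.s_[165:197,205:242]).items(): print(n,np.abs(f(a,box)-f(b,box)).mean())
print(get_state()["clock"],get_state()["wrist_force"]); print(hand_in())
E
```

```text
[np.float64(0.0), np.float64(4.0), np.float64(5.0), np.float64(5.0), np.float64(5.0), np.float64(5.0)] 5.0
jar 5.247053872053872
driver 10.297081413210446
carton 5.528434684684685
27.9333 [ 0.35636304  0.19682609 -0.17125278]
the job is handed in; nothing more can be done
None
```

The S-hook is back on the rail's bar with the tag plate hanging on its lower bend, and I handed the job in at 27.9 s.

I gripped the hook by its sleeve, took it off the bar, and lined its tip up with the off-centre hole using close wrist and side views. The bend went through the hole with no force I could tell from sensor noise (about 1 N), and I lifted the plate straight out. On the way back I lowered the hook until the bar took the weight, and eased off before opening the fingers.

**Last checks**
- **Hanging:** the last picture shows the hook seated on the bar, the plate on its bend, the block empty and the gripper clear.
- **Stillness:** two side views more than 4 s apart differ only by image noise around the hook.
- **Contact forces:** pressing on the bar peaked at about 5.5 N at the wrist and was about 1.6 N at release. After release the wrist force read near zero.
- **Bystanders:** the jar, carton and screwdriver look unmoved. The pixel comparison with the first picture does not settle it, because the arm's shadow had moved: mean differences were 5 for the jar, 6 for the carton and 10 for the screwdriver.
- **Disagreement:** my early estimate of the plate's distance was several millimetres off, probably because the plate was leaning. I corrected it from the close-up views before threading.

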